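# Load the notched blade into the tissue slicer's sprung holder

### The job

Take the notched blade out of the shallow tray and load it into the slicer's blade holder: fit its notch over the upright pin, push it gently against the pin's spring until its heel clears the raised ledge, lay it down flat in the bed and let go, so that the pin holds it against the ledge. Never push on the holder or its pin with more than 35 N, and leave the bottles, the tube rack and the spatula alone.

Things in the scene. Friction and masses are not known exactly. Their poses are not given: they have to be found in the camera images.
- blade: Loose flat steel blade 100 (x) x 40 (y) x 5 (z) mm, 0.14 kg (give or take 30 percent), with an upright black grip rib on top. Origin: centre of the underside; z up, x along it to the notched end; square heel at x = -50 mm. Notch: open at the +x end, 18 mm deep (floor at x = +32 mm), 11 mm wide, mouth flared to about 20 mm.
- rib_top (a point): Centre of the top of the blade's grip rib, 29 mm above the blade's origin. The rib is 44 mm along the blade's x, 12 mm across (y) and 24 mm high, from the plate's top up: pinch it across y from above, tips just above the plate.
- notch (a point): Point on the blade's underside, 36 mm from its origin along the blade's +x: here the pin's axis stands when the pin bears on the notch floor.
- holder: Fixed metal blade holder: foot 190 x 100 x 8 mm, on it a block 156 x 70 mm with a flat bed, no side walls. Origin: centre of the foot's underside; +x from the heel ledge to the pin. Heel ledge: a step 5 mm above the bed (top at z = 25 mm), from x = -75 to -50 mm, full width; its upright face at x = -50 mm stops the heel of the loaded blade.
- bed (a point): Centre of the bed's surface: 20 mm above the holder's origin, axes as the holder's. The loaded blade's origin lies on this point.
- pin (a joint): Sprung slide of the upright locating pin, m: 0 at rest, growing as it is pushed to the holder's +x, 0.0065 at its hard stop. It yields from 3 N, then 1.5 N more per mm: 9 N at 4 mm, where the heel just clears the ledge face and where the loaded blade keeps it; 12.75 N at the stop. Its spring pushes the blade back to -x.
- pin_foot (a point): Foot of the steel pin on its axis, at bed height, moving with the pin: at rest 32 mm from the holder's origin along the holder's +x, 36 mm when loaded. Pin: 8 mm diameter, standing 16 mm above the bed.
- tray: Fixed shallow dark metal tray, 190 x 135 mm, floor and walls 3 mm thick, walls 10 mm high over all; the blade lies on its floor. Origin: centre of the underside.
- medium: Bystander: capped bottle of pink medium, 64 mm diameter, 130 mm high; origin under its centre.
- jar: Bystander: brown glass jar, 60 mm diameter, 75 mm high; origin under its centre.
- rack: Bystander: blue tube rack with tubes, 90 x 170 mm, 80 mm high; origin under its centre.
- spatula: Bystander: steel lab spatula, a thin rod with flat ends, 170 mm long, lying on the bench; origin under its middle.
There are look-alikes about, which are no part of the job. There is more than one size of the holder; the job needs the smallest. What is meant by the blade is not red, and is the smaller of those in its own colour.

How it is judged:
On the way, in this order (a step that is already met when the one before it is completed fails the run):
1. the blade is lifted clear of the tray (height (world z) of blade above 0.03 m and contact force between blade and tray below 0.01 N), for 0.1 s.
2. the blade, its notch on the pin, has pushed the pin back by 3 mm (value of joint pin above 0.003 m and horizontal distance between notch and pin_foot below 0.004 m), for 0.1 s.
At the end, for the whole second after the job is handed in: The blade lies at rest, flat in the bed (underside within 1.5 mm of it, tilt under 0.04 rad, in line with the holder within 0.06 rad), in front of the ledge (no more than 2 mm overlap), the pin's axis within 3 mm of the notch point and the pin held pushed in by more than 2.5 mm (horizontal distance between notch and pin_foot below 0.003 m and z of blade in the frame of bed below 0.0015 m and x of blade in the frame of bed above -0.002 m and angle between blade's own z axis and vertical below 0.04 rad and angle between the x axis of blade and the x axis of holder, either way round below 0.06 rad and value of joint pin above 0.0025 m and linear speed of blade below 0.01 m/s); the robot touches nothing.
It fails at once if the blade or the robot pushes on the holder or its pin with more than 35 N (contact force between any of blade, the fingers, the arm and holder above 35 N).
It fails at once if a bystander is moved by more than 20 mm (distance of any of medium, jar, rack, spatula from where it was at the start of the episode above 0.02 m).
It also fails if it takes over 64 s, if anything falls off the work surface, if the arm or the gripper's body presses on something with over 40 N, if the wrist force passes 120 N, or if a joint passes its speed limit or range.

### The arm

A 7-joint arm with a two-finger parallel gripper is mounted at the origin on the work surface. World frame = base frame: x ahead of the robot, y to its left, z up, the work surface at z = 0. Lengths are in m, angles in rad, forces in N, time in s.
With the tool pointing down it reaches from about 0.4 to 0.85 m from the base axis. Payload 10.4 kg.
Tool frame: the origin (TCP) lies midway between the tips of the shut fingers; the grasp point (between the pads) lies 19 mm behind it; z points along the fingers, y is the line along which they close (so a half turn about z gives the same grasp; the last joint's range is limited). The gripper opens to 87 mm and grips with 3 to 60 N. Pads are 19 mm wide; open, the fingers measure 117 mm over their backs; the gripper's body (75 mm by 190 mm) begins 51 mm behind the grasp point.
Start: joints at [-1.294, 0.332, -0.065, 1.46, 0.022, 1.35, -0.088], TCP at [0.185, 0.597, 0.223] pointing down, gripper open.
Joint ranges: [-2.6, 2.6], [-0.5, 2.12], [-1.47, 1.34], [0.16, 2.42], [-1.27, 4.41], [0.06, 2.06], [-2.6, 2.6]. Speed limits (rad/s): [2.22, 2.22, 2.79, 2.79, 3.14, 3.14, 3.14].

### API

Orientations are given as a unit quaternion [x, y, z, w].
In Python, from bench import r gives the robot as it stands.
- The arm moves only by the tool move_arm, never from a script. Its argument "targets" is a list of rows, each a list of 3 entries, a list of its own where there are three numbers: the shift along the tool's x, y, z in cm, then the turn, a rotation vector about the tool's x, y, z in rad, then the opening in per cent of the stroke, from 0 (shut) to 100 (fully open). In form: [[[x, y, z], [wx, wy, wz], gripper], ...]. A call has 1 to 20 rows; each row shifts and turns the commanded pose from where the row before left it, along the tool's axes as they then stand; what a row does not reach is not made up. A row lasts 1/8 s, in which the tool goes at most 62.5 mm and 10.7 degrees, less where a joint would pass 70% of its speed; a pose out of reach is approached as far as the arm can. A call with a gripper value outside its range is refused whole. The fingers move at their own pace and stop on an object; "grip_force" is the grip in N (left out, the last holds). Time passes only in rows, so rows that do not move let the fingers close. It gives the time, the measured TCP pose, the force, the opening and the grip force at its end, in the units of the state.
- r.read_state(): the state, without advancing time (a new reading comes with each control period).
- r.camera(name): name is "scene" or "top"; returns a dict with "image" (384x512x3 uint8, blue, green, red), "vertical_fov" (degrees; the focal length in pixels is half the picture's height over the tangent of half this angle, whatever the lens; pixels are square), "cx", "cy" (the principal point, pixels), "k1" (the pictures are not rectified: a ray, as slopes to the right and down, at radius r is drawn at 1 + k1 r^2 times it, then the intrinsics apply), "cam_to_world" (4x4, takes a point from camera to world coordinates). Camera axes: x right, y down, z forward; pixel columns grow to the right and rows downward; lengths in m; the calibration is good to about 2 mm. A picture is of the moment at which its call begins. There is no depth.
- r.close_job(): hands the job in; it is judged then, once.
The state is a dict: "time": time; "joint_positions": joint angles; "joint_vel": joint speeds; "joint_torque": joint torques, N m; "ee_pos": TCP position; "eef_rot": TCP orientation; "ft_force": force on the tool from outside, world axes, zero at the start; "torque": the same for the moment, N m; "width": finger opening in m; "grip_force": force on a finger pad.
Only numpy, scipy, OpenCV 4.12 (cv2) and the standard library are available. Lean on these libraries where they do the work, as an engineer would, in place of code of your own. Each camera call takes 0.05 s, during which the arm holds its last target. There are 200 camera calls.

## Working session

There is one attempt and no reset: what is moved stays moved. The work goes in short steps, Python scripts to look and compute and a tool call to move; the robot and the scene stay as the last step left them, time stands still between calls to the robot, and variables do not carry over. Pictures are saved under pics/ and viewed, at most 10 in all, crops included, and the job is handed in when it is done.

Besides the shell and the picture viewer there is one more tool, called after "Emit:" by a JSON object that holds its "name" and its "arguments", one argument or row to a line. move_arm: Moves the arm, as the interface text tells. Its arguments: {"type":"object","properties":{"targets":{"type":"array"},"grip_force":{"type":"number"}},"required":["targets"]}

```bash
mkdir -p pics; ls
cat > h.py <<'E'
import numpy as np, cv2
from bench import r
def K(c):
    f=c["image"].shape[0]/2/np.tan(np.radians(c["vertical_fov"])/2)
    return np.array([[f,0,c["cx"]],[0,f,c["cy"]],[0,0,1.]]),np.array([c["k1"],0,0,0.])
def to_world(c,px,z):
    k,d=K(c);T=np.array(c["cam_to_world"])
    u=cv2.undistortPoints(np.array(px,float).reshape(-1,1,2),k,d,None,None,None) if 0 else und(np.array(px,float).reshape(-1,2),k,d[0])
    ray=np.c_[u,np.ones(len(u))]@T[:3,:3].T
    z=np.broadcast_to(z,len(u))
    return T[:3,3]+ray*((z-T[2,3])/ray[:,2])[:,None]
def und(p,k,k1):
    q=(p-k[:2,2])/k[0,0];u=q.copy()
    for _ in range(30): u=q/(1+k1*(u**2).sum(1,keepdims=True))
    return u
def proj(c,X):
    k,d=K(c);T=np.linalg.inv(np.array(c["cam_to_world"]))
    return cv2.projectPoints(np.array(X,float).reshape(-1,3),cv2.Rodrigues(T[:3,:3])[0],T[:3,3],k,d)[0][:,0]
E
python3 - <<'E'
from h import *
for n in("scene","top"):
    c=r.camera(n);cv2.imwrite(f"pics/{n}0.png",c["image"]);print(n,c["vertical_fov"],c["k1"],np.round(c["cam_to_world"],3).tolist())
s=r.read_state();print(s["time"],s["ee_pos"],s["eef_rot"],s["ft_force"],s["width"])
E
```

```text
pics
scene 55.07825960238061 -0.0030048936281586273 [[0.136, 0.704, -0.698, 1.236], [0.991, -0.107, 0.085, -0.08], [-0.015, -0.703, -0.711, 0.822], [0.0, 0.0, 0.0, 1.0]]
top 45.468571825303115 -0.030729249454701485 [[-0.028, -0.993, 0.116, 0.336], [-1.0, 0.027, -0.008, 0.011], [0.005, -0.116, -0.993, 1.368], [0.0, 0.0, 0.0, 1.0]]
0.1 [0.18450877 0.59677746 0.22183746] [ 1.49338398e-01  9.88785937e-01 -6.40482666e-04 -5.43683856e-05] [-0.88305524  0.50209556  0.04659808] 0.08694351701303843
```

View pics/top0.png

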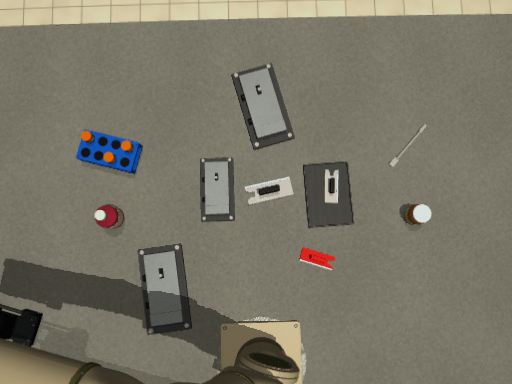

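View pics/scene0.png

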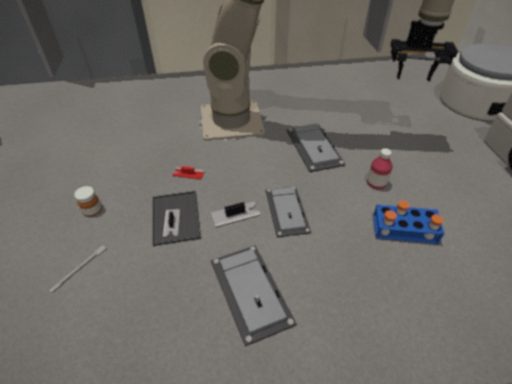

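The candidates, in top-picture pixels:
- **Holders:** (217,189), (263,105) and (164,288). The one at (217,189) is clearly the smallest.
- **Blades:** steel in the tray at (331,186), longer steel on the bench at (269,190), red at (317,259). The one in the tray fits: it is not red and is the smaller of the two steel ones.

I'll confirm both in one enlarged crop.

Run:
```python
from h import *
c=r.camera("top");I=c["image"]
a=cv2.resize(I[150:235,195:360],None,fx=4.8,fy=4.8,interpolation=cv2.INTER_CUBIC)
cv2.imwrite("pics/crop1.png",a);print(a.shape)
for p,z in(((263,105),.02),((217,189),.02),((164,288),.02),((331,186),.03),((269,190),.03)):print(p,to_world(c,p,z).round(3))
```

```text
(408, 792, 3)
(263, 105) [[ 0.758 -0.03   0.02 ]]
(217, 189) [[0.505 0.114 0.02 ]]
(164, 288) [[0.22  0.273 0.02 ]]
(331, 186) [[ 0.504 -0.222  0.03 ]]
(269, 190) [[ 0.497 -0.039  0.03 ]]
```

View pics/crop1.png

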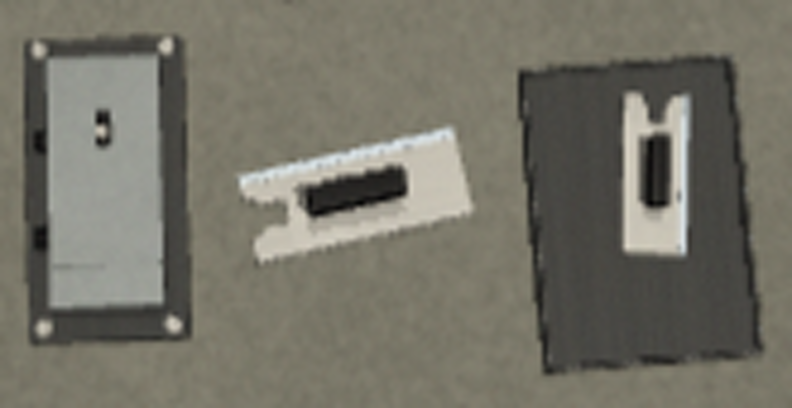

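The crop confirms both. The tray blade runs about (626,95) to (687,255) in the crop with its notch upwards (world +x), and the bench blade is visibly larger. The holder's foot corners are at (27,40), (180,37), (190,340) and (32,343), with the pin near (102,131) and the ledge line at the low end.

```bash
cat >> h.py <<'E'
from scipy.optimize import least_squares
def fit(c,px,model,z,x0):
    model=np.array(model,float)
    def f(p):
        co,si=np.cos(p[2]),np.sin(p[2])
        X=np.c_[model@np.array([[co,si],[-si,co]])+p[:2],np.full(len(model),z)]
        return (proj(c,X)-px).ravel()
    s=least_squares(f,x0);return s.x,np.abs(s.fun).max()
E
python3 - <<'E'
from h import *
c=r.camera("top");I=c["image"]
cr=lambda p:(np.array(p,float)+.5)/4.8-.5+[195,150]
L,W=.095,.05
print("holder",fit(c,cr([(27,40),(180,37),(190,340),(32,343)]),[(L,W),(L,-W),(-L,-W),(-L,W)],.008,[.5,.11,0]))
L,W=.05,.02
print("blade",fit(c,cr([(626,95),(690,97),(687,255),(624,252)]),[(L,W),(L,-W),(-L,-W),(-L,W)],.008,[.5,-.22,0]))
L,W=.022,.006
print("rib",fit(c,cr([(645,134),(670,134),(668,206),(643,206)]),[(L,W),(L,-W),(-L,-W),(-L,W)],.032,[.5,-.22,0]))
print("pin",to_world(c,cr((102,131)),.036),"block",to_world(c,cr([(48,57),(161,54),(164,304),(50,308)]),[.02,.02,.025,.025]).round(4).tolist())
# subpixel masks
m=((I.min(2)>150)).astype(np.uint8);m[:, :318]=0;m[:, 345:]=0;m[:160]=0;m[210:]=0
q=cv2.minAreaRect(cv2.findNonZero(m));print(q,m.sum())
# scene: blow-up
s=r.camera("scene");J=s["image"]
a=cv2.resize(J[175:245,145:315],None,fx=4.7,fy=4.7,interpolation=cv2.INTER_CUBIC);cv2.imwrite("pics/crop2.png",a)
E
```

```text
holder (array([0.50676187, 0.11552116, 0.00352936]), np.float64(0.7386165923271619))
blade (array([ 0.50648828, -0.22763612, -0.06353028]), np.float64(0.1906190428948662))
rib (array([ 0.50625425, -0.22338281, -0.0707961 ]), np.float64(0.6092023893299938))
pin [[0.53896937 0.1159226  0.036     ]] block [[0.5888, 0.15, 0.02], [0.5888, 0.0796, 0.02], [0.4327, 0.0808, 0.025], [0.4321, 0.1505, 0.025]]
((331.0, 186.0), (32.0, 12.0), 90.0) 274
```

View pics/crop2.png

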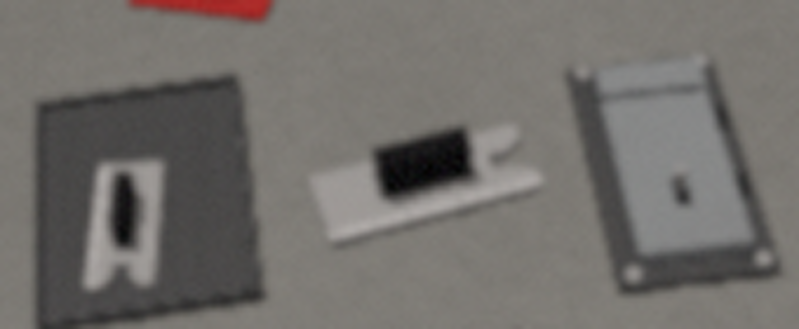

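Run:
```python
from h import *
c=r.camera("scene")
cr=lambda p:(np.array(p,float)+.5)/4.7-.5+[145,175]
o=lambda L,W:[(-L,-W),(-L,W),(L,W),(L,-W)]
print("holder",fit(c,cr([(572,72),(712,60),(777,270),(622,290)]),o(.095,.05),.008,[.5,.11,0]))
print("blade",fit(c,cr([(101,160),(164,161),(157,289),(83,288)]),o(.05,.02),.008,[.5,-.22,0]))
print("pin base/top",to_world(c,cr([(682,200),(680,178)]),[.02,.036]))
print("block",to_world(c,cr([(598,66),(705,58),(755,240),(638,255)]),[.025,.025,.02,.02]).round(4).tolist())
s=r.read_state()
from scipy.spatial.transform import Rotation as R
print(R.from_quat(s["eef_rot"]).as_matrix().round(3))
```

```text
holder (array([ 0.51088766,  0.11760314, -0.00880431]), np.float64(1.1094202897841683))
blade (array([ 0.50743294, -0.22484741, -0.07344844]), np.float64(1.1415591102996814))
pin base/top [[0.55063355 0.1166298  0.02      ]
 [0.5466142  0.11525754 0.036     ]]
block [[0.4313, 0.0854, 0.025], [0.4346, 0.1567, 0.025], [0.5886, 0.1533, 0.02], [0.5896, 0.0815, 0.02]]
[[-0.955  0.295 -0.   ]
 [ 0.295  0.955 -0.   ]
 [-0.    -0.    -1.   ]]
```

Emit:
{"name": "move_arm", "arguments": {
  "targets": [
    [[0,0,0],[0,0,-0.116],45],
    [[0,0,0],[0,0,-0.116],45],
    [[-4.2,-4.44,0],[0,0,0],45],
    [[-4.2,-4.44,0],[0,0,0],45],
    [[-4.2,-4.44,0],[0,0,0],45],
    [[-4.2,-4.44,0],[0,0,0],45],
    [[-4.2,-4.44,0],[0,0,0],45],
    [[-4.2,-4.44,0],[0,0,0],45],
    [[-4.2,-4.44,0],[0,0,0],45],
    [[-4.2,-4.44,0],[0,0,0],45],
    [[-4.2,-4.44,0],[0,0,0],45],
    [[0,-4.44,0],[0,0,0],45],
    [[0,-4.44,0],[0,0,0],45],
    [[0,-4.44,0],[0,0,0],45],
    [[0,-4.44,0],[0,0,0],45],
    [[0,-4.44,0],[0,0,0],45],
    [[0,-4.44,0],[0,0,0],45],
    [[0,-4.44,0],[0,0,0],45],
    [[0,-4.44,0],[0,0,0],45],
    [[0,-4.44,0],[0,0,0],45]
  ]
}}

```text
time: 2.8
ee_pos: [0.5074, -0.2271, 0.2227]
eef_rot: [0.034, 0.999, 0.0, 0.0]
ft_force: [0.5, 1.0, 0.4]
width: 0.0391
grip_force: 0.0
```

Emit:
{"name": "move_arm", "arguments": {
  "targets": [
    [[0,0,4],[0,0,0],45],
    [[0,0,4],[0,0,0],45],
    [[0,0,4],[0,0,0],45],
    [[0,0,4],[0,0,0],45],
    [[0,0.1,2],[0,0,0],45],
    [[0,0,1.5],[0,0,0],45],
    [[0,0,1],[0,0,0],45],
    [[0,0,0.6],[0,0,0],45],
    [[0,0,0],[0,0,0],45]
  ]
}}

```text
time: 3.92
ee_pos: [0.5077, -0.2249, 0.0116]
eef_rot: [0.034, 0.999, 0.0, 0.0]
ft_force: [0.5, -0.1, 0.4]
width: 0.0393
grip_force: 0.0
```

Emit:
{"name": "move_arm", "arguments": {
  "targets": [
    [[0,0,0],[0,0,0],0],
    [[0,0,0],[0,0,0],0],
    [[0,0,0],[0,0,0],0],
    [[0,0,0],[0,0,0],0],
    [[0,0,0],[0,0,0],0],
    [[0,0,0],[0,0,0],0]
  ],
  "grip_force": 35
}}

```text
time: 4.68
ee_pos: [0.5077, -0.2248, 0.0117]
eef_rot: [0.034, 0.999, 0.0, 0.0]
ft_force: [-0.8, 0.5, 3.4]
width: 0.0111
grip_force: 35.0
```

Emit:
{"name": "move_arm", "arguments": {
  "targets": [
    [[0,0,-1],[0,0,0],0],
    [[0,0,-3],[0,0,0],0],
    [[0,0,-4],[0,0,0],0],
    [[0,0,-4],[0,0,0],0],
    [[0,0,0],[0,0,0],0]
  ]
}}

```text
time: 5.3
ee_pos: [0.5092, -0.2256, 0.1348]
eef_rot: [0.034, 0.999, -0.0, 0.003]
ft_force: [0.2, 0.4, -2.6]
width: 0.0118
grip_force: 35.0
```

Emit:
{"name": "move_arm", "arguments": {
  "targets": [
    [[0,2,0],[0,0,-0.066],0],
    [[0.3,3.5,0],[0,0,0],0],
    [[0.3,3.5,0],[0,0,0],0],
    [[0.3,3.5,0],[0,0,0],0],
    [[0.3,3.5,0],[0,0,0],0],
    [[0.3,3.5,0],[0,0,0],0],
    [[0.3,3.5,0],[0,0,0],0],
    [[0.3,3.5,0],[0,0,0],0],
    [[0.3,3.5,1],[0,0,0],0],
    [[0.2,2.5,1],[0,0,0],0],
    [[0,1.5,2],[0,0,0],0],
    [[0,0,2],[0,0,0],0],
    [[0,0,0],[0,0,0],0],
    [[0,0,0],[0,0,0],0]
  ]
}}

```text
time: 7.05
ee_pos: [0.4833, 0.1154, 0.0717]
eef_rot: [0.0, 1.0, -0.0, -0.0]
ft_force: [-1.1, 0.2, -2.2]
width: 0.0114
grip_force: 35.0
```

Run:
```python
from h import *
s=r.camera("scene");t=r.camera("top");st=r.read_state();print(st["ee_pos"],st["eef_rot"],st["ft_force"],st["torque"])
b=lambda i,x,y,w,h,f:cv2.resize(i[y:y+h,x:x+w],None,fx=f,fy=f,interpolation=cv2.INTER_CUBIC)
cv2.imwrite("pics/c3.png",np.vstack([b(s["image"],250,150,80,60,9)[:300+200],np.zeros((4,720,3),np.uint8)])) 
a=b(s["image"],255,170,65,75,8);d=b(t["image"],190,145,33*1+5,75,7)
d=b(t["image"],190,150,35,75,8)
cv2.imwrite("pics/c3.png",np.hstack([a,d]));print(a.shape,d.shape)
```

```text
[0.48383406 0.11533931 0.07218449] [7.22888596e-04 9.99999626e-01 2.37409749e-04 4.11555547e-04] [ 0.65631848  0.23912125 -1.87528582] [0.08992448 0.01109131 0.03221563]
(600, 520, 3) (600, 280, 3)
```

View pics/c3.png

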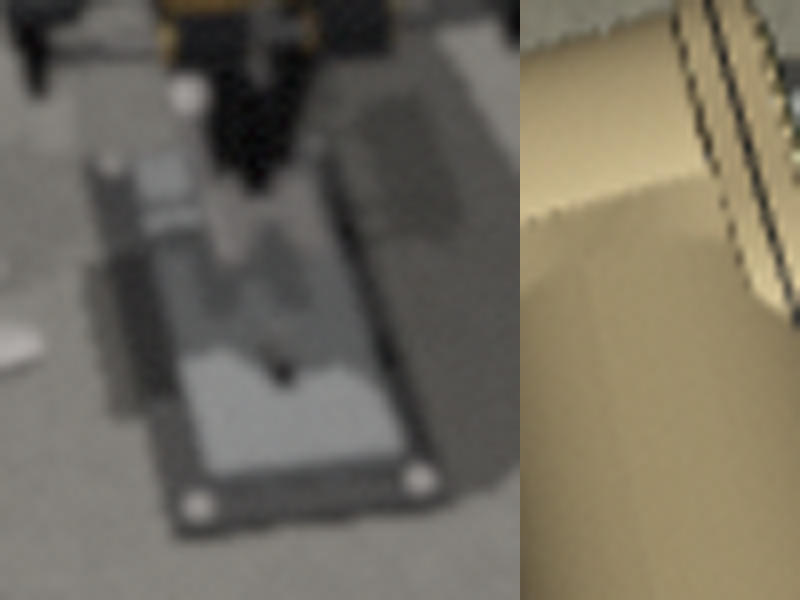

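The scene crop shows the blade held level, with its notch tips near (230,258) and (320,255) pointing at the pin slot near (280,370). The arm hides the holder from the top camera. Next I lower the blade to just above ledge height, still behind the pin.

Emit:
{"name": "move_arm", "arguments": {
  "targets": [
    [[0,0.1,1],[0,0,0],0],
    [[0,0,1],[0,0,0],0],
    [[0,0,0.8],[0,0,0],0],
    [[0,0,0.6],[0,0,0],0],
    [[0,0,0],[0,0,0],0],
    [[0,0,0],[0,0,0],0]
  ]
}}

```text
time: 7.9
ee_pos: [0.4837, 0.1162, 0.0377]
eef_rot: [0.001, 1.0, 0.0, 0.0]
ft_force: [0.4, -0.1, -1.8]
width: 0.0118
grip_force: 35.0
```

Run:
```python
from h import *
s=r.camera("scene");st=r.read_state();p=st["ee_pos"];print(p,st["eef_rot"],st["ft_force"])
x0,y0,f=255,175,10
a=cv2.resize(s["image"][y0:y0+60,x0:x0+65],None,fx=f,fy=f,interpolation=cv2.INTER_CUBIC)
# predicted blade top outline and pin/bed
z=p[2]-.0087+.005
B=[(-.05,-.02),(.05,-.02),(.05,-.01),(.04,-.0055),(.032,-.0055),(.032,.0055),(.04,.0055),(.05,.01),(.05,.02),(-.05,.02)]
def dr(X,col,cl):
    q=(proj(s,X)-[x0,y0]+.5)*f-.5
    cv2.polylines(a,[np.int32(q.round())],cl,col,1)
dr([(p[0]+u,p[1]+v,z) for u,v in B],(0,0,255),True)
hx,hy=.508,.1165
dr([(hx+.032,hy,.02),(hx+.032,hy,.036)],(0,255,0),False)
dr([(hx-.05,hy-.035,.025),(hx-.05,hy+.035,.025)],(0,255,0),False)
dr([(hx-.05,hy-.035,.02),(hx+.081,hy-.035,.02),(hx+.081,hy+.035,.02),(hx-.05,hy+.035,.02)],(0,255,0),False)
cv2.imwrite("pics/c4.png",a)
```

```text
[0.48381601 0.11623796 0.03782892] [9.30698151e-04 9.99999525e-01 1.38191564e-04 2.52498371e-04] [-0.644479   -0.14619226 -1.46007804]
```

View pics/c4.png

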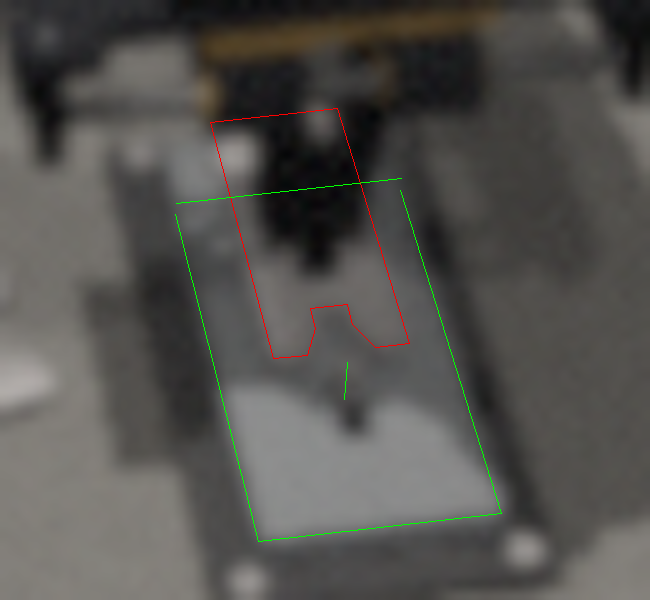

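The red model outline lies on the blade and the green one on the bed and pin slot, with the pin foot at about (345,400). The notch lines up, so I advance to just short of contact.

Emit:
{"name": "move_arm", "arguments": {
  "targets": [
    [[-0.5,0,0.1],[0,0,0],0],
    [[-0.5,0,0],[0,0,0],0],
    [[-0.4,0,0],[0,0,0],0],
    [[-0.3,0,0],[0,0,0],0],
    [[0,0,0],[0,0,0],0],
    [[0,0,0],[0,0,0],0]
  ]
}}

```text
time: 8.7
ee_pos: [0.5005, 0.1161, 0.0365]
eef_rot: [0.001, 1.0, 0.0, -0.0]
ft_force: [-1.0, -0.2, -1.7]
width: 0.0115
grip_force: 35.0
```

Emit:
{"name": "move_arm", "arguments": {
  "targets": [
    [[-0.1,0,0],[0,0,0],0],
    [[-0.1,0,0],[0,0,0],0],
    [[-0.1,0,0],[0,0,0],0],
    [[0,0,0],[0,0,0],0],
    [[0,0,0],[0,0,0],0]
  ]
}}

```text
time: 9.32
ee_pos: [0.5036, 0.1162, 0.0365]
eef_rot: [0.001, 1.0, 0.0, 0.0]
ft_force: [1.2, 0.3, -1.2]
width: 0.0114
grip_force: 35.0
```

Emit:
{"name": "move_arm", "arguments": {
  "targets": [
    [[-0.1,0,0],[0,0,0],0],
    [[-0.1,0,0],[0,0,0],0],
    [[0,0,0],[0,0,0],0],
    [[0,0,0],[0,0,0],0]
  ]
}}

```text
time: 9.82
ee_pos: [0.5052, 0.1161, 0.0364]
eef_rot: [0.001, 1.0, -0.0, -0.0]
ft_force: [-3.3, 0.5, -0.6]
width: 0.0117
grip_force: 35.0
```

Emit:
{"name": "move_arm", "arguments": {
  "targets": [
    [[-0.1,0,0],[0,0,0],0],
    [[0,0,0],[0,0,0],0],
    [[0,0,0],[0,0,0],0]
  ]
}}

```text
time: 10.2
ee_pos: [0.5061, 0.1162, 0.0364]
eef_rot: [0.001, 1.0, -0.0, -0.0]
ft_force: [-5.6, 0.9, 1.2]
width: 0.012
grip_force: 35.0
```

Emit:
{"name": "move_arm", "arguments": {
  "targets": [
    [[-0.1,0,0],[0,0,0],0],
    [[-0.1,0,0],[0,0,0],0],
    [[0,0,0],[0,0,0],0],
    [[0,0,0],[0,0,0],0]
  ]
}}

```text
time: 10.7
ee_pos: [0.5077, 0.1162, 0.0363]
eef_rot: [0.001, 1.0, -0.0, -0.001]
ft_force: [-6.2, 0.1, 0.8]
width: 0.0118
grip_force: 35.0
```

Emit:
{"name": "move_arm", "arguments": {
  "targets": [
    [[-0.1,0,0],[0,0,0],0],
    [[-0.05,0,0],[0,0,0],0],
    [[0,0,0],[0,0,0],0],
    [[0,0,0],[0,0,0],0]
  ]
}}

```text
time: 11.2
ee_pos: [0.5088, 0.1161, 0.0363]
eef_rot: [0.001, 1.0, -0.0, -0.001]
ft_force: [-9.4, 0.4, 3.1]
width: 0.0119
grip_force: 35.0
```

Run:
```python
from h import *
F=[];P=[]
for _ in range(8):
    r.camera("scene");s=r.read_state();F.append(s["ft_force"]);P.append(s["ee_pos"])
print(np.mean(F,0),np.std(F,0),np.mean(P,0),s["torque"],s["eef_rot"])
```

```text
[-8.95316906  0.16109974  3.36433032] [0.44285081 0.54643146 0.37655657] [0.50885574 0.11614819 0.03626325] [0.02313179 2.03562586 0.00627297] [ 8.17331617e-04  9.99998883e-01 -6.91165098e-05 -1.24979867e-03]
```

Run:
```python
from h import *
s=r.camera("scene")
x0,y0,f=265,180,11
a=cv2.resize(s["image"][y0:y0+52,x0:x0+55],None,fx=f,fy=f,interpolation=cv2.INTER_CUBIC)
a=cv2.convertScaleAbs(a,alpha=1.6,beta=-20)
cv2.imwrite("pics/c5.png",a)
```

```text
(no output)
```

View pics/c5.png

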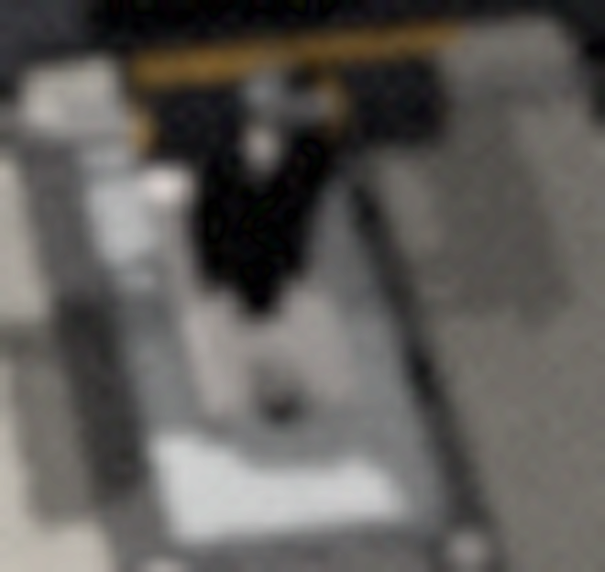

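The pin, at about (280,390), sits inside the notch and is pushed back roughly 4 mm (9 N). I push a little further, then lower.

Emit:
{"name": "move_arm", "arguments": {
  "targets": [
    [[-0.07,0,0],[0,0,0],0],
    [[-0.06,0,0],[0,0,0],0],
    [[0,0,0],[0,0,0],0],
    [[0,0,0],[0,0,0],0]
  ]
}}

```text
time: 12.15
ee_pos: [0.5097, 0.1162, 0.036]
eef_rot: [0.001, 1.0, -0.0, -0.002]
ft_force: [-9.5, 0.3, 3.0]
width: 0.0114
grip_force: 35.0
```

Emit:
{"name": "move_arm", "arguments": {
  "targets": [
    [[0,0,0.1],[0,0,0],0],
    [[0,0,0.1],[0,0,0],0],
    [[0,0,0],[0,0,0],0],
    [[0,0,0],[0,0,0],0]
  ]
}}

```text
time: 12.65
ee_pos: [0.5095, 0.1161, 0.0339]
eef_rot: [0.001, 1.0, -0.0, -0.002]
ft_force: [-10.3, 0.2, 2.2]
width: 0.0114
grip_force: 35.0
```

Emit:
{"name": "move_arm", "arguments": {
  "targets": [
    [[0,0,0.07],[0,0,0],0],
    [[0,0,0.08],[0,0,0],0],
    [[0,0,0],[0,0,0],0],
    [[0,0,0],[0,0,0],0]
  ]
}}

```text
time: 13.15
ee_pos: [0.5095, 0.1161, 0.0324]
eef_rot: [0.001, 1.0, -0.0, -0.002]
ft_force: [-10.4, 0.6, 1.6]
width: 0.0116
grip_force: 35.0
```

Emit:
{"name": "move_arm", "arguments": {
  "targets": [
    [[0,0,0.08],[0,0,0],0],
    [[0,0,0.07],[0,0,0],0],
    [[0,0,0],[0,0,0],0],
    [[0,0,0],[0,0,0],0]
  ]
}}

```text
time: 13.65
ee_pos: [0.5095, 0.1161, 0.0309]
eef_rot: [0.001, 1.0, -0.0, -0.002]
ft_force: [-10.1, 0.9, 0.8]
width: 0.0117
grip_force: 35.0
```

Fz stays low, so nothing is catching on the ledge. I lower onto the bed.

Emit:
{"name": "move_arm", "arguments": {
  "targets": [
    [[0,0,0.08],[0,0,0],0],
    [[0,0,0.07],[0,0,0],0],
    [[0,0,0],[0,0,0],0],
    [[0,0,0],[0,0,0],0]
  ]
}}

```text
time: 14.15
ee_pos: [0.5095, 0.1161, 0.0293]
eef_rot: [0.001, 1.0, -0.0, -0.002]
ft_force: [-8.9, 1.1, 1.9]
width: 0.0114
grip_force: 35.0
```

Emit:
{"name": "move_arm", "arguments": {
  "targets": [
    [[0,0,0.05],[0,0,0],0],
    [[0,0,0],[0,0,0],0],
    [[0,0,0],[0,0,0],0]
  ]
}}

```text
time: 14.52
ee_pos: [0.5096, 0.1161, 0.0289]
eef_rot: [0.001, 1.0, -0.0, -0.002]
ft_force: [-10.0, -0.9, 1.8]
width: 0.0115
grip_force: 35.0
```

Emit:
{"name": "move_arm", "arguments": {
  "targets": [
    [[0,0,0.05],[0,0,0],0],
    [[0,0,0],[0,0,0],0],
    [[0,0,0],[0,0,0],0]
  ]
}}

```text
time: 14.9
ee_pos: [0.5096, 0.1162, 0.0287]
eef_rot: [0.001, 1.0, -0.0, -0.002]
ft_force: [-11.7, -0.3, 5.5]
width: 0.0115
grip_force: 35.0
```

Emit:
{"name": "move_arm", "arguments": {
  "targets": [
    [[0,0,0.05],[0,0,0],0],
    [[0,0,0],[0,0,0],0],
    [[0,0,0],[0,0,0],0]
  ]
}}

```text
time: 15.28
ee_pos: [0.5096, 0.1162, 0.0286]
eef_rot: [0.001, 1.0, -0.0, -0.002]
ft_force: [-14.6, -0.3, 12.5]
width: 0.0116
grip_force: 35.0
```

Emit:
{"name": "move_arm", "arguments": {
  "targets": [
    [[0.05,0,0],[0,0,0],0],
    [[0.05,0,0],[0,0,0],0],
    [[0.05,0,0],[0,0,0],0],
    [[0,0,0],[0,0,0],0],
    [[0,0,0],[0,0,0],0]
  ]
}}

```text
time: 15.9
ee_pos: [0.5094, 0.1162, 0.0287]
eef_rot: [0.001, 1.0, 0.0, -0.001]
ft_force: [-7.1, 0.1, 4.3]
width: 0.0123
grip_force: 35.0
```

Emit:
{"name": "move_arm", "arguments": {
  "targets": [
    [[0.05,0,0],[0,0,0],0],
    [[0.05,0,0],[0,0,0],0],
    [[0,0,0],[0,0,0],0],
    [[0,0,0],[0,0,0],0]
  ]
}}

```text
time: 16.4
ee_pos: [0.5086, 0.1162, 0.0287]
eef_rot: [0.001, 1.0, 0.0, -0.0]
ft_force: [-7.0, 0.3, 4.4]
width: 0.0117
grip_force: 35.0
```

Emit:
{"name": "move_arm", "arguments": {
  "targets": [
    [[0.05,0,0],[0,0,0],0],
    [[0.03,0,0],[0,0,0],0],
    [[0,0,0],[0,0,0],0],
    [[0,0,0],[0,0,0],0]
  ]
}}

```text
time: 16.9
ee_pos: [0.5083, 0.1162, 0.0287]
eef_rot: [0.001, 1.0, 0.0, 0.0]
ft_force: [-2.1, -0.5, 1.1]
width: 0.0119
grip_force: 35.0
```

The TCP has stopped and Fx has dropped to about -2 N, so the heel rests on the ledge face and the spring load has gone to the holder. I release.

Emit:
{"name": "move_arm", "arguments": {
  "targets": [
    [[0,0,0],[0,0,0],15],
    [[0,0,0],[0,0,0],20],
    [[0,0,0],[0,0,0],30],
    [[0,0,0],[0,0,0],40],
    [[0,0,0],[0,0,0],40],
    [[0,0,0],[0,0,0],40],
    [[0,0,-1],[0,0,0],40],
    [[0,0,-2],[0,0,0],40],
    [[0,0,-4],[0,0,0],40],
    [[0,0,-5],[0,0,0],40],
    [[0,0,-5],[0,0,0],40],
    [[0,-5,0],[0,0,0],40],
    [[0,-6,0],[0,0,0],40],
    [[0,-6,0],[0,0,0],40],
    [[0,-6,0],[0,0,0],40],
    [[0,-6,0],[0,0,0],40],
    [[0,0,0],[0,0,0],40]
  ]
}}

```text
time: 19.02
ee_pos: [0.5063, -0.1794, 0.1995]
eef_rot: [0.005, 1.0, -0.001, 0.0]
ft_force: [1.3, 0.9, 0.1]
width: 0.0349
grip_force: 0.0
```

Run:
```python
from h import *
s=r.camera("scene");t=r.camera("top")
b=lambda i,x,y,w,h,f:cv2.resize(i[y:y+h,x:x+w],None,fx=f,fy=f,interpolation=cv2.INTER_CUBIC)
cv2.imwrite("pics/c6.png",np.hstack([b(s["image"],258,178,60,66,8),b(t["image"],195,150,40,66,8)]))
```

```text
(no output)
```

View pics/c6.png

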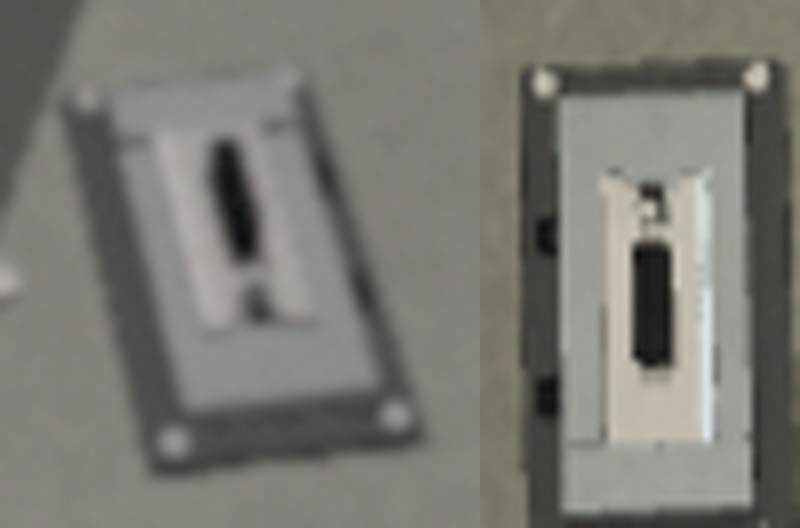

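Both views show the blade flat and straight. In the top half its heel meets the ledge line at row 442, and the pin is in the notch at about (650,210). I hand the job in.

```bash
python3 -c "
from bench import r
print(r.close_job())"
```

```text
the job is handed in; nothing more can be done
None
```

The blade is in the smallest holder, flat in the bed with its heel on the ledge face and the pin in its notch; I handed the job in after about 19 s, and the hand-in returned no verdict.

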